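Put the blue book on the display easel

ROBOT

A 6-joint arm with a two-finger parallel gripper is mounted at the origin on the work surface. World frame = base frame: x ahead of the robot, y to its left, z up, the work surface at z = 0. Lengths are in mm, angles in rad, forces in N, time in s.
With the tool pointing down it reaches from about 350 to 725 mm from the base axis. Payload 4.3 kg.
Tool frame: the origin (TCP) lies on the mounting face of the last link; the fingertips stand 173 mm ahead of it and the grasp point (between the pads) lies 155 mm ahead of it; z points along the fingers, y is the line along which they close (so a half turn about z gives the same grasp; the last joint's range is limited). The gripper opens to 85 mm and grips with 20 to 120 N. Pads are 22 mm wide; open, the fingers measure 114 mm over their backs; the gripper's body (76 mm by 85 mm) begins 54 mm behind the grasp point. The pads swing forward as they close: fully open they stand 13 mm farther back than shut.
Start: joints at [1.107, 0.377, 0.081, 1.274, 0, 1.46], TCP at [199.219, 539.407, 404.729] pointing down, gripper open.
Joint ranges: [-2.72, 2.72], [-0.84, 1.66], [-1.02, 1.22], [-1.77, 2.12], [-1.37, 1.28], [-3.14, 3.14]. Speed limits (rad/s): [2.57, 2.57, 3.14, 3.14, 3.14, 3.14].

INTERFACE

Orientations are given as a unit quaternion [w, x, y, z].
In Python, from rig import env gives the robot as it stands.
- The arm moves only by the tool jog_arm, called after "Request:" as name([rows], argument=value, ...), one row to a line, values as JSON. Schema: {"type":"object","properties":{"segments":{"type":"array","items":{"type":"array","items":{"type":"number"},"minItems":7,"maxItems":7},"minItems":1,"maxItems":8},"only":{"type":"string"},"quiet":{"type":"boolean"},"lines":{"type":"string"}},"required":["segments"],"additionalProperties":false}. segments is a list of rows, 1 to 8 of them, each of 7 numbers: a rotation vector rx, ry, rz in units of 0.1 rad, then dx, dy, dz in units of 5 mm, then the finger opening in mm; each row is the pose to reach, as a shift and turn from the pose commanded when the call began, along the tool's axes at that moment; what a row does not reach only later rows make up. A row lasts 1/8 s, in which the tool goes at most 62.5 mm and 0.188 rad, less where a joint would pass 70% of its speed; a pose out of reach is approached as far as the arm can. The fingers move at their own pace and stop on an object; the grip force is fixed at half the most. Time passes only in rows, so rows that do not move let the fingers close. The tool returns the time, the measured TCP pose, the force, the opening and the grip force at its end. only (a regular expression) keeps the lines of the reply that match it, lines (a string "A,B") keeps lines A to B, and quiet returns only ok. Input that does not fit is refused with a message, and nothing moves.
- env.read_state(): the state, without advancing time (a new reading comes with each control period).
- env.snapshot(name): name is "scene" or "top"; returns a dict with "pixels" (480x640x3 uint8, red, green, blue), "camera_matrix" (3x3 intrinsics, pixels), "k1" (the pictures are not rectified: a ray, as slopes to the right and down, at radius r is drawn at 1 + k1 r^2 times it, then the intrinsics apply), "T" (4x4, takes a point from camera to world coordinates). Camera axes: x right, y down, z forward; pixel columns grow to the right and rows downward; lengths in mm; the calibration is good to about 2 mm. A picture is of the moment at which its call begins. There is no depth.
- env.close_job(): hands the job in; it is judged then, once.
The state is a dict: "t": time; "qpos": joint angles; "dq": joint speeds; "joint_efforts": joint torques, N m; "eef_pos": TCP position; "tcp_rot": TCP orientation; "wrist_force": force on the tool from outside, world axes, zero at the start; "wrist_torque": the same for the moment, N m; "opening": finger opening in mm; "grasp_force": force on a finger pad.
Only numpy, scipy, OpenCV 4.12 (cv2) and the standard library are available. Lean on these libraries where they do the work, as an engineer would, in place of code of your own. Each camera call takes 0.05 s, during which the arm holds its last target. There are 200 camera calls.

TASK

Put the blue book on display on the little easel. It is wedged in the row, so tip it forward by its top edge until it leans out over its foot onto the brass rail, then take hold of it, lift it out and set it upright on the easel's ledge before letting go, about centred, leaning flat against the easel with its gold-disc front cover showing. Leave the other books standing in the rack, and the vase, candle and shakers where they are.

Things in the scene. Friction and masses are not known exactly. Their poses are not given: they have to be found in the camera images.
- blue_book: the book to display: blue hardback, 108 (its x) x 30 thick (its y) x 178 mm tall (its z), 0.18 to 0.36 kg. Origin: centre of its foot. -x is the spine, +x the fore edge with the pages, +z the top; the front cover, with a gold disc and bar, is the -y face, the plain back cover the +y face.
- rack: wooden book rack, fixed, open above. Origin on the table under the row's middle; x from spines to back, y along the row. Floor 20 mm up. Five 30 mm books along y at 31.2 mm pitch, order varies, spines at x -54 to -49 mm, no gap takes a finger. 10 mm end walls, inner faces y +-78.5, to z 120. The space behind the books is free above z 75.
- rack_lip (a point): middle of the top of the rack's front lip (rack x -58.5, z 30 mm; 6 mm thick, 10 mm above the rack floor), which stops the books' feet. A book whose top is pulled to rack -x turns about its foot here and overbalances at about 31 degrees
- rail_mid (a point): middle of the brass rail (bar 10 mm thick, 178 long, along rack y; rack x -119.5, z 91.8 mm; flat brass arms at y +-83.5). A tipped book comes to rest on it by itself, leaning about 43 degrees, its upper half clear in front of the row; from there it lifts straight up out of the row
- rack_back (a point): middle of the top edge of the rack's low back panel, rack x 76, z 75 mm, 8 mm thick, behind the books
- easel: small wooden display easel, fixed. Origin on the table under its base (115 x 100 mm). Front is its -x side; the 100 mm wide face, 110 mm high, 8 thick, leans back 0.26 rad: the way up it is (sin 0.26, 0, cos 0.26). A ledge square to the face, 42 mm deep, meets it at x 20, z 34 mm and ends in a lip 12 mm high in front. Thin brass strut behind.
- easel_low (a point): point on the middle of the easel's face, 20 mm up the face from the ledge (orientation as the easel's)
- easel_high (a point): point on the middle of the easel's face, 95 mm up the face from the ledge (orientation as the easel's)
- red_book: red hardback, 108 x 30 x 182 mm (x, y, z), one of the four that stay in the rack; origin and axes as for the blue book
- green_book: green hardback, 108 x 30 x 172 mm (x, y, z), one of the four that stay in the rack; origin and axes as for the blue book
- cream_book: cream-white hardback, 108 x 30 x 176 mm (x, y, z), one of the four that stay in the rack; origin and axes as for the blue book
- mustard_book: mustard-yellow hardback, 108 x 30 x 168 mm (x, y, z), one of the four that stay in the rack; origin and axes as for the blue book
- vase: green glass vase with a few thin twigs, 72 mm diameter, glass 150 mm high, twigs to 270 mm (they are only seen, never felt); origin at its foot; leave alone
- candle: white candle (22 mm diameter) on a 70 x 70 x 35 mm wood block, 120 mm high in all; origin at its foot; leave alone
- salt: glass salt shaker with a steel top, 38 mm diameter, 73 mm high; origin at its foot; leave alone
- pepper: dark wooden pepper shaker with a steel top, 38 mm diameter, 73 mm high; origin at its foot; leave alone

How it is judged:
By the outcome, as a careful person would: the job done as asked, in the order asked, and still so for the second after the job is handed in, with the robot touching nothing.
It also fails if it takes over 58 s, if anything falls off the work surface, if the arm or the gripper's body presses on something with over 40 N, if the wrist force passes 120 N, or if a joint passes its speed limit or range.

## Working session

There is one attempt and no reset: what is moved stays moved. The work goes in short steps, Python scripts to look and compute and a tool call to move; the robot and the scene stay as the last step left them, time stands still between calls to the robot, and variables do not carry over. Pictures are saved under pics/ and viewed, at most 10 in all, crops included, and the job is handed in when it is done.

```bash
ls; mkdir -p pics
```

Run:
```python
from rig import env
import cv2
for n in("scene","top"):
    s=env.snapshot(n); cv2.imwrite(f"pics/{n}0.png",s["pixels"][:,:,::-1]); print(n,s["camera_matrix"],s["k1"],s["T"])
print(env.read_state())
```

```text
pics
rig.py
scene [[486.71906566   0.         321.71599098]
 [  0.         486.71906566 241.37208072]
 [  0.           0.           1.        ]] -0.059338919853950435 [[-6.94115934e-01  6.80338624e-01 -2.35249710e-01  7.64692462e+02]
 [ 7.19803919e-01  6.60145904e-01 -2.14685127e-01  1.41115141e+02]
 [ 9.24054850e-03 -3.18350031e-01 -9.47928199e-01  9.45105858e+02]
 [ 0.00000000e+00  0.00000000e+00  0.00000000e+00  1.00000000e+00]]
top [[463.23693874   0.         316.1904376 ]
 [  0.         463.23693874 239.33412393]
 [  0.           0.           1.        ]] 0.03135665161775557 [[ 9.66139343e-03 -9.95569642e-01  9.35293803e-02  4.68901804e+02]
 [-9.99899079e-01 -8.64424464e-03  1.12742204e-02 -7.68395768e+01]
 [-1.04157807e-02 -9.36288660e-02 -9.95552684e-01  1.11713425e+03]
 [ 0.00000000e+00  0.00000000e+00  0.00000000e+00  1.00000000e+00]]
{'t': 0.1, 'qpos': array([ 1.10670694e+00,  3.78029195e-01,  7.97677936e-02,  1.27442295e+00,
       -1.24532584e-05,  1.46048330e+00]), 'dq': array([-3.87986543e-05, -1.91425762e-03,  4.48988637e-03,  1.25023860e-03,
       -4.98596908e-04,  1.55990761e-04]), 'joint_efforts': array([ 1.05893538e-03, -4.64694679e+01,  2.70581996e+01,  1.20174742e-02,
       -1.04324872e-04, -2.14150327e-05]), 'eef_pos': array([199.0853614 , 539.14569408, 403.8348563 ]), 'tcp_rot': array([-2.61438216e-04,  1.75967084e-01,  9.84395598e-01, -9.07110488e-04]), 'wrist_force': array([ 0.20689254, -0.43093285, -0.30750642]), 'wrist_torque': array([0.03519081, 0.00982061, 0.03927233]), 'grasp_force': 0.0, 'opening': 85.32891736454488}
```
View pics/scene0.png

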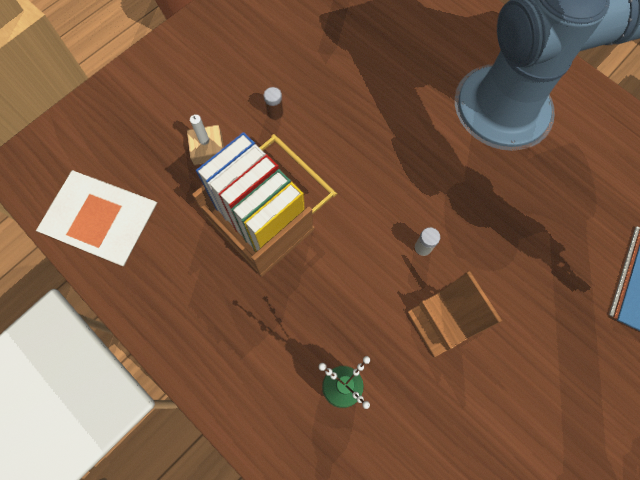

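View pics/top0.png

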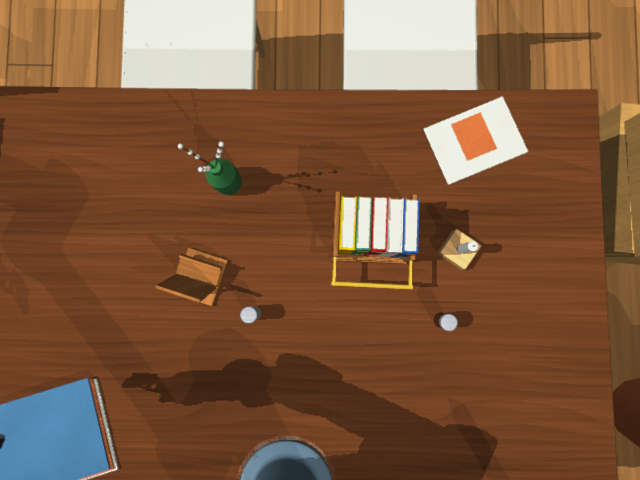

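The scene view shows the rack around (260,200), with the blue book at its candle end, and the easel around (455,315). In the top view the rack is around (377,240), the blue book is rightmost at x≈411, and the easel is around (195,277). I'll enlarge these.

Run:
```python
import cv2,numpy as np
t=cv2.imread("pics/top0.png"); s=cv2.imread("pics/scene0.png")
R=lambda a,f:cv2.resize(a,None,fx=f,fy=f,interpolation=cv2.INTER_CUBIC)
a=R(t[185:295,325:485],5); cv2.imwrite("pics/c1.png",a)
b=np.hstack([R(t[240:315,150:230],5),R(s[265:360,400:505],4)[:375,:400]]); cv2.imwrite("pics/c2.png",b); print(a.shape,b.shape)
```

```text
(550, 800, 3) (375, 800, 3)
```

View pics/c1.png

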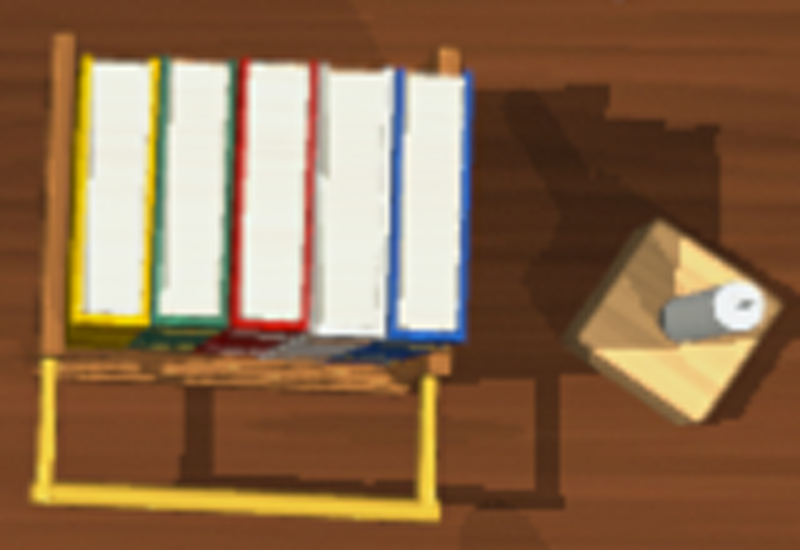

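View pics/c2.png

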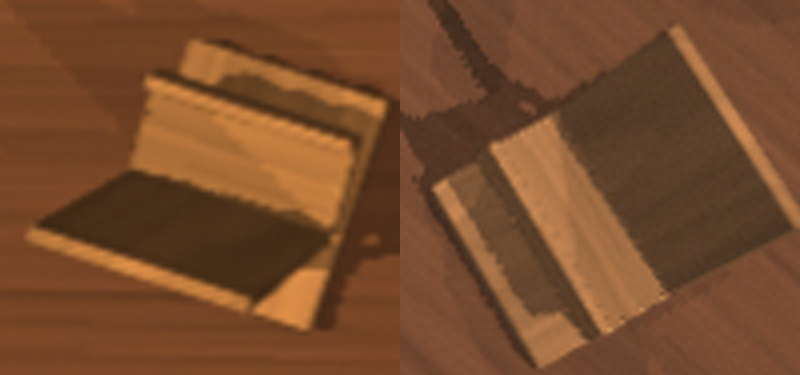

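c1 shows the rail running from (35,494) to (438,513), and the blue top with corners (390,340), (467,342), (470,72) and (400,70). In c2 the easel's face leans toward the robot, so its front faces +x, away from the base. I'll take one more crop of the rack from the scene camera and then fit.

Run:
```python
import cv2
s=cv2.imread("pics/scene0.png")
cv2.imwrite("pics/c3.png",cv2.resize(s[125:275,185:345],None,fx=4,fy=4,interpolation=cv2.INTER_CUBIC))
```

```text
(no output)
```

View pics/c3.png

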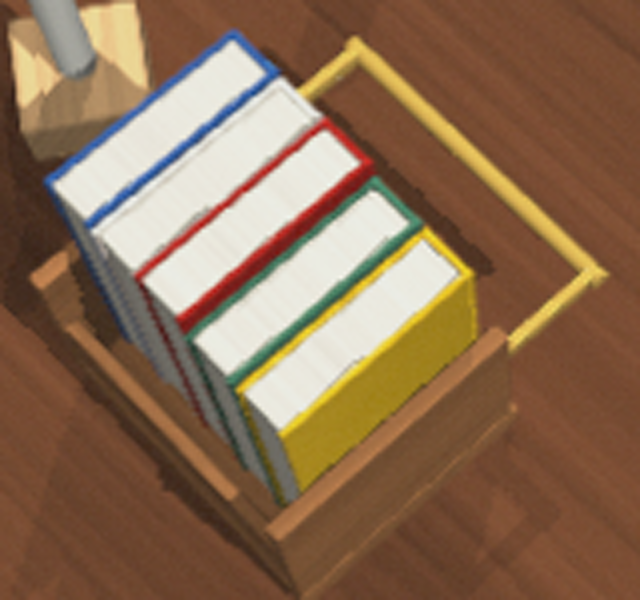

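The c3 crop shows the rail ends at (352,42) and (603,272), and the blue top corners at (235,33), (278,72), (47,182) and (90,227). I can fit now.

Create h.py:
```python
import numpy as np, cv2
from rig import env
from scipy.optimize import least_squares
from scipy.spatial.transform import Rotation as R
CAM={}
def cam(n):
    if n not in CAM: CAM[n]=env.snapshot(n)
    return CAM[n]
def proj(n,P):
    c=cam(n); p=(np.atleast_2d(P)-c["T"][:3,3])@c["T"][:3,:3]
    r=p[:,:2]/p[:,2:]; r=r*(1+c["k1"]*(r**2).sum(1,keepdims=True)); K=c["camera_matrix"]
    return r@K[:2,:2].T+K[:2,2]
def fit(fw,obs,x0):
    def f(p): return np.concatenate([(proj(n,fw(p,L))-np.array(px)).ravel() for n,L,px in obs])
    s=least_squares(f,x0,loss="soft_l1",x_scale=[100,100,1]+[10]*(len(x0)-3)); return s.x,f(s.x).reshape(-1,2)
def pl(p,L):
    c,s=np.cos(p[2]),np.sin(p[2]); L=np.array(L,float); return L@np.array([[c,s,0],[-s,c,0],[0,0,1]])+[p[0],p[1],0]
def state():
    s=env.read_state(); q=s["tcp_rot"]; Rm=R.from_quat(np.r_[q[1:],q[0]]).as_matrix(); return s,s["eef_pos"],Rm
def goal(Rg,g,off=155):
    """grasp point g, tool rotation Rg -> jog row relative to measured pose"""
    s,p,Rm=state(); t=np.array(g)-off*Rg[:,2]
    print("rotvec",R.from_matrix(Rm.T@Rg).as_rotvec().round(3),"d",(Rm.T@(t-p)).round(1))
```

Run:
```python
from h import *
C1=lambda x,y:(325+x/5,185+y/5); C3=lambda x,y:(185+x/4,125+y/4)
E1=lambda x,y:(150+x/5,240+y/5); E2=lambda x,y:(400+(x-400)/4,265+y/4)
def rk(p,L):
    L=np.array(L,float); m=L[:,0]>500; L[m,0]+=p[3]-1000   # blue spine
    m=L[:,0]<-500; L[m,0]+=1000+p[4]; return pl(p,L)       # mustard spine
B=[(1000,-77.4,198),(1000,-47.4,198),(1108,-77.4,198),(1108,-47.4,198)]
M=[(-1000,77.4,188),(-892,77.4,188)]
o=[("top",[(-119.5,89,91.8),(-119.5,-89,91.8)],[C1(33,494),C1(439,513)]),
("scene",[(-119.5,89,91.8),(-119.5,-89,91.8)],[C3(600,272),C3(352,44)]),
("top",B,[C1(467,342),C1(390,340),C1(471,72),C1(398,70)]),
("scene",B,[C3(235,33),C3(278,72),C3(47,182),C3(90,227)]),
("top",M,[C1(70,322),C1(83,57)]),("scene",M,[C3(472,272),C3(283,435)])]
x,r=fit(rk,o,[540,-200,0,-52,-52]); print("rack",x.round(3)); print(r.round(1).tolist())
s,c=np.sin(.26),np.cos(.26)
Lc=[(20,y,34) for y in(50,-50)]; Lt=[(20+110*s,y,34+110*c) for y in(50,-50)]
Ll=[(20-42*c+12*s,y,34+42*s+12*c) for y in(50,-50)]
o=[("top",Lc,[E1(333,238),E1(130,170)]),("scene",Lc,[E2(558,112),E2(668,293)]),
("top",Lt,[E1(256,297),E1(35,224)]),("scene",Lt,[E2(665,32),E2(788,232)]),
("top",Ll,[E1(350,150),E1(146,82)]),("scene",Ll,[E2(494,147),E2(605,333)])]
x,r=fit(pl,o,[470,200,2.8]); print("easel",x.round(3)); print(r.round(1).tolist())
```

```text
rack [ 5.82929e+02 -1.92299e+02 -3.10000e-02 -5.16470e+01 -4.92840e+01]
[[-0.2, 0.4], [-0.3, -0.0], [0.3, 1.1], [-0.4, -0.4], [-0.5, 0.0], [-0.3, -0.2], [-0.2, 0.2], [-0.7, 0.1], [-0.4, -1.5], [0.1, -0.5], [-1.0, -0.2], [-0.5, -0.1], [0.5, 0.1], [-0.2, 0.1], [0.2, -0.2], [-0.0, 0.8]]
easel [493.502 207.981   2.83 ]
[[-0.2, -1.4], [0.0, -1.4], [-2.1, -0.1], [-1.2, 0.9], [-0.7, 0.0], [-1.5, -0.5], [-0.6, -1.1], [1.2, -0.2], [-0.2, 0.6], [-0.6, 0.4], [-0.2, -2.1], [0.9, -0.8]]
```

Add to h.py:
```python
RK=[582.9,-192.3,-.031]; EA=[493.5,208.0,2.83]
def W(P,l): return pl(P,[l])[0]
def ax(P): return R.from_euler("z",P[2]).as_matrix()
A=ax(RK); HOOK=np.c_[A[:,1],A[:,0],[0,0,-1]]
```

Run:
```python
from h import *
print(W(RK,(80,-64,235)))
goal(HOOK,W(RK,(80,-64,240)),173)
```

```text
[ 660.87788083 -258.74885327  235.        ]
rotvec [-1.000e-03  1.000e-03  1.248e+00] d [-709.6 -588.6   -8.3]
```

Units first: shifts go in units of 5 mm and turns go in units of 0.1 rad. So -8 mm is -1.6, -710 mm is -142, 1.25 rad is 12.5.

Request:
jog_arm([
  [0,0,12.5,-142,-117.8,-1.6,0],
  [0,0,12.5,-142,-117.8,-1.6,0],
  [0,0,12.5,-142,-117.8,-1.6,0],
  [0,0,12.5,-142,-117.8,-1.6,0],
  [0,0,12.5,-142,-117.8,-1.6,0],
  [0,0,12.5,-142,-117.8,-1.6,0],
  [0,0,12.5,-142,-117.8,-1.6,0],
  [0,0,12.5,-142,-117.8,-1.6,0],
])

```text
t: 1.2
eef_pos: [450.2, 104.7, 409.1]
tcp_rot: [0.0, 0.719, 0.695, 0.0]
wrist_force: [1.4, 1.1, 0.2]
opening: 0.2
grasp_force: 0.0
```

Run:
```python
from h import *
goal(HOOK,W(RK,(80,-64,240)),173)
print(env.read_state()["qpos"].round(2))
```

```text
rotvec [ 0.    -0.    -0.003] d [-356.1  222.9   -3.9]
[ 0.09  0.15 -0.21  1.21  0.    1.7 ]
```

Request:
jog_arm([
  [0,0,0,-71.2,44.6,-0.8,0],
  [0,0,0,-71.2,44.6,-0.8,0],
  [0,0,0,-71.2,44.6,-0.8,0],
  [0,0,0,-71.2,44.6,-0.8,0],
  [0,0,0,-71.2,44.6,-0.8,0],
  [0,0,0,-71.2,44.6,-0.8,0],
  [0,0,0,-71.2,44.6,-0.8,0],
  [0,0,0,-71.2,44.6,-0.8,0],
])

```text
t: 2.2
eef_pos: [661.5, -259.9, 410.0]
tcp_rot: [-0.001, 0.72, 0.694, -0.001]
wrist_force: [-0.7, 0.2, -0.5]
opening: 0.1
grasp_force: 0.0
```

Run:
```python
from h import *
goal(HOOK,W(RK,(80,-64,168)),173)
print(env.read_state()["qpos"].round(2))
```

```text
rotvec [-0.002 -0.001 -0.006] d [ 1.1 -0.5 69. ]
[-0.46  0.7   0.63  1.5  -0.    1.14]
```

Descend gently in two rows, then look.

Request:
jog_arm([
  [0,0,0,0,0,5,0],
  [0,0,0,0,0,9.6,0],
  [0,0,0,0,0,13.8,0],
  [0,0,0,0,0,13.8,0],
])

```text
t: 2.7
eef_pos: [659.7, -255.0, 342.2]
tcp_rot: [-0.002, 0.718, 0.696, -0.001]
wrist_force: [-0.5, -0.4, 0.2]
opening: -0.1
grasp_force: 0.0
```

Run:
```python
from h import *
t=cam("top")["pixels"][150:300,290:450]; s=cam("scene")["pixels"][90:270,150:330]
a=np.hstack([cv2.resize(t,(427,400),interpolation=3),cv2.resize(s,(373,373),interpolation=3)[:400] if 0 else cv2.resize(s,(373,400),interpolation=3)])
cv2.imwrite("pics/d1.png",a[:,:,::-1])
goal(HOOK,W(RK,(80,-64,168)),173)
```

```text
rotvec [ 0.    -0.    -0.001] d [-3.   0.5  3.9]
```

View pics/d1.png

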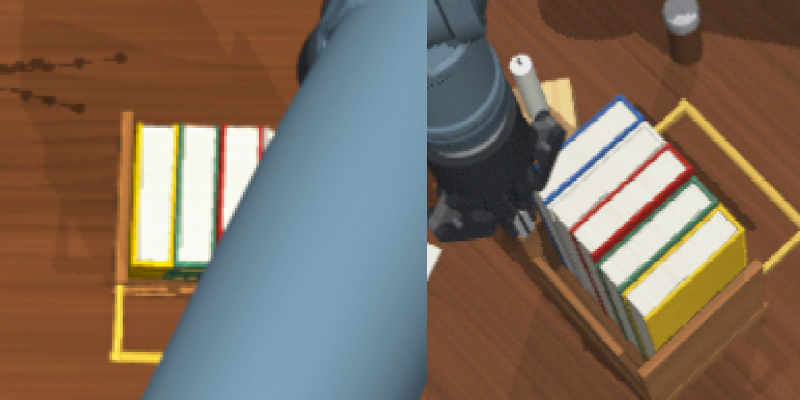

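The closed fingertips stand behind the blue book's fore edge (about (525,220) in the right half) and touch nothing. Next I start the pull, shifting 3 mm outward and rising along the arc of the book's top corner.

In the tool's units: -30 mm is -6, -3 mm is -0.6.

Request:
jog_arm([
  [0,0,0,-0.6,0,0.6,0],
  [0,0,0,-0.6,-1.2,0.6,0],
  [0,0,0,-0.6,-2.4,0.4,0],
  [0,0,0,-0.6,-3.6,0,0],
  [0,0,0,-0.6,-4.8,-0.6,0],
  [0,0,0,-0.6,-6,-1.2,0],
])

```text
t: 3.55
eef_pos: [630.3, -258.5, 350.6]
tcp_rot: [0.0, 0.719, 0.695, 0.0]
wrist_force: [1.8, -0.8, 0.7]
opening: 0.1
grasp_force: 0.5
```

Run:
```python
from h import *
goal(HOOK,W(RK,(80,-64,168)),173)
print(env.read_state()["wrist_force"])
```

```text
rotvec [ 0.001  0.    -0.002] d [ 0.8 30.6  9.6]
[ 1.79263924 -0.7629203   0.69922832]
```

In the tool's units: -8 mm is -1.6, -32 mm is -6.4.

Request:
jog_arm([
  [0,0,0,0,-1.6,-0.8,0],
  [0,0,0,0,-3.2,-1.6,0],
  [0,0,0,0,-4.8,-2.4,0],
  [0,0,0,0,-6.4,-3,0],
  [0,0,0,0,-6.4,-3,0],
])

```text
t: 4.18
eef_pos: [598.1, -257.5, 365.5]
tcp_rot: [0.0, 0.719, 0.695, 0.0]
wrist_force: [0.7, -0.1, 0.6]
opening: -0.2
grasp_force: 0.3
```

Run:
```python
from h import *
t=cam("top")["pixels"][150:300,290:450]; s=cam("scene")["pixels"][90:270,150:350]
a=np.hstack([cv2.resize(t,(356,400),interpolation=3),cv2.resize(s,(444,400),interpolation=3)])
cv2.imwrite("pics/d2.png",a[:,:,::-1])
goal(HOOK,W(RK,(80,-64,168)),173)
```

```text
rotvec [ 0.    -0.    -0.002] d [ 0.8 62.2 24.2]
```

View pics/d2.png

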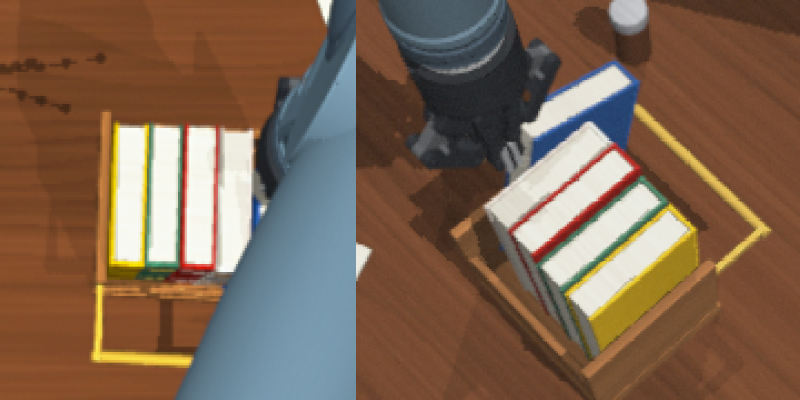

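The blue book is tipping alone, its top at about (580,105) in the scene half, and the others are still standing. I'll keep pulling past overbalance.

Request:
jog_arm([
  [0,0,0,0,-1.6,-0.4,0],
  [0,0,0,0,-3.2,-0.8,0],
  [0,0,0,0,-4.8,-1.2,0],
  [0,0,0,0,-6.4,-1.2,0],
  [0,0,0,0,-8,-1.2,0],
  [0,0,0,0,-9.6,-1.2,0],
  [0,0,0,0,-10.8,-1.2,0],
  [0,0,0,0,-10.8,-1.2,0],
])

```text
t: 5.28
eef_pos: [544.2, -255.6, 371.0]
tcp_rot: [-0.0, 0.719, 0.695, 0.0]
wrist_force: [0.4, 0.5, 1.2]
opening: 0.3
grasp_force: 0.0
```

Run:
```python
from h import *
goal(HOOK,W(RK,(80,-64,168)),173)
```

```text
rotvec [-0.    -0.    -0.002] d [  0.8 116.7  30. ]
```

In the tool's units: -200 mm is -40, -120 mm is -24.

Request:
jog_arm([
  [0,0,0,0,0,-12,85],
  [0,0,0,-24,8,-24,85],
  [0,0,0,-40,8,-24,85],
  [0,0,0,-40,8,-24,85],
  [0,0,0,-40,8,-24,85],
  [0,0,0,-40,8,-24,85],
])

```text
t: 6.02
eef_pos: [573.3, -456.6, 478.8]
tcp_rot: [-0.007, 0.72, 0.694, -0.0]
wrist_force: [1.7, -1.0, 0.1]
opening: 85.0
grasp_force: 0.0
```

Run:
```python
from h import *
t=cam("top")["pixels"][185:305,325:445]; s=cam("scene")["pixels"][95:275,185:365]
a=np.hstack([cv2.resize(x,(400,400),interpolation=3) for x in(t,s)])
cv2.imwrite("pics/d3.png",a[:,:,::-1])
print(env.read_state()["qpos"].round(2))
```

```text
[-0.76  0.9   1.22  1.89  0.    0.85]
```

View pics/d3.png

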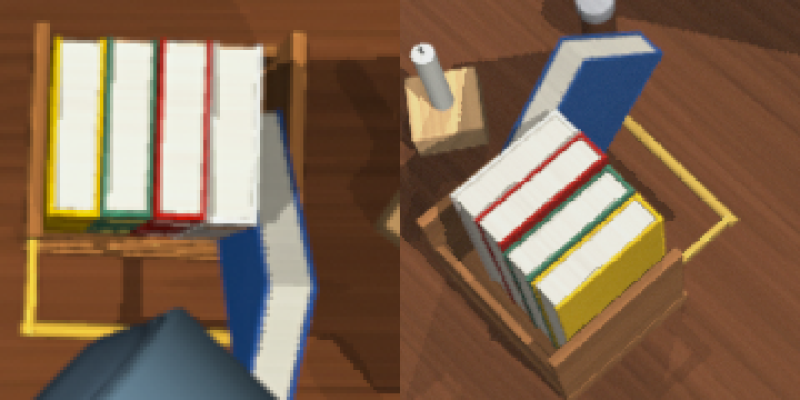

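The book leans out on the rail with a slight turn. In the scene half the top corners are (565,40), (640,37), (660,52) and (608,60), and in the top half (315,285) and (265,290). I'll fit its pose.

Add to h.py:
```python
def book(p,L,z0=20.):
    # foot-spine-middle point (x,y in world, z0), yaw, lean
    Rb=R.from_euler("z",p[2]).as_matrix()@R.from_euler("y",-p[3]).as_matrix()
    return (np.array(L,float)+[54,0,0])@Rb.T+[p[0],p[1],z0]
```

Run:
```python
from h import *
T=lambda x,y:(325+x*.3,185+y*.3); S=lambda x,y:(185+(x-400)*.45,95+y*.45)
A,B,C,D=(54,-15,178),(54,15,178),(-54,-15,178),(-54,15,178)
o=[("top",[A,B],[T(316,285),T(264,290)]),("scene",[A,B,C,D],[S(563,39),S(608,60),S(640,36),S(661,52)])]
for z0 in(20,25,30):
    x,r=fit(lambda p,L:book(p,L,z0),o,[530,-255,0,.75]); print(z0,x.round(3),r.round(1).tolist()); print(book(x,[(0,0,178),(0,0,140)],z0).round(1))
    q=pl([0,0,.031],[[x[0]-RK[0],x[1]-RK[1],z0]])[0]; print("in rack",q.round(1))
```

```text
20 [ 5.41158e+02 -2.49204e+02  1.10000e-02  7.86000e-01] [[-0.8, 1.5], [-0.9, 0.0], [0.1, -0.5], [-8.0, 0.3], [-1.4, -1.3], [0.4, 0.8]]
[[ 453.4 -250.2  184. ]
 [ 480.3 -249.9  157.1]]
in rack [-40.  -58.2  20. ]
25 [ 5.44809e+02 -2.46847e+02  1.80000e-02  8.01000e-01] [[-1.3, 1.0], [-1.5, -0.3], [0.3, -1.0], [-7.6, -0.2], [-1.7, -1.2], [0.2, 0.9]]
[[ 454.6 -248.5  187.7]
 [ 481.9 -248.   161.2]]
in rack [-36.4 -55.7  25. ]
30 [ 5.48350e+02 -2.44304e+02  2.60000e-02  8.16000e-01] [[-2.0, 0.6], [-2.2, -0.6], [0.6, -1.4], [-7.2, -0.6], [-1.9, -1.1], [0.2, 1.0]]
[[ 455.7 -246.7  191.3]
 [ 483.4 -246.   165.3]]
in rack [-32.9 -53.1  30. ]
```

Add to h.py:
```python
def grot(yaw,lean):
    Rb=R.from_euler("z",yaw).as_matrix()@R.from_euler("y",-lean).as_matrix()
    return Rb@np.diag([-1,1,-1.]), Rb
G,Rb=grot(-.005,.77); TOP=np.array([454.5,-250,186]); GP=TOP-35*Rb[:,2]
```

Run:
```python
from h import *
print(GP)
goal(G,GP-110*G[:,2]+[0,-40,70])
```

```text
[ 478.86442879 -250.12182316  160.87312656]
rotvec [-0.611 -0.586 -1.511] d [ 155.2 -285.8   66. ]
```

In the tool's units: -286 mm is -57.2, 155 mm is 31, -1.51 rad is -15.1.

Request:
jog_arm([
  [-6.1,-5.9,-15.1,31,-57.2,13.2,62],
  [-6.1,-5.9,-15.1,31,-57.2,13.2,62],
  [-6.1,-5.9,-15.1,31,-57.2,13.2,62],
  [-6.1,-5.9,-15.1,31,-57.2,13.2,62],
  [-6.1,-5.9,-15.1,31,-57.2,13.2,62],
  [-6.1,-5.9,-15.1,31,-57.2,13.2,62],
  [-6.1,-5.9,-15.1,31,-57.2,13.2,62],
  [-6.1,-5.9,-15.1,31,-57.2,13.2,62],
])

```text
t: 7.22
eef_pos: [291.4, -285.4, 420.4]
tcp_rot: [0.282, 0.243, 0.928, -0.0]
wrist_force: [0.1, -1.8, -0.5]
opening: 61.9
grasp_force: 0.0
```

Run:
```python
from h import *
goal(G,GP-80*G[:,2])
print(env.read_state()["qpos"].round(2))
```

```text
rotvec [-0.182 -0.177 -0.452] d [46.6 30.2 83.9]
[-1.07 -0.2  -0.61  0.74  0.4  -0.47]
```

In the tool's units: 84 mm is 16.8, 47 mm is 9.4, -0.45 rad is -4.5.

Request:
jog_arm([
  [-1.8,-1.8,-4.5,4,4,4,62],
  [-1.8,-1.8,-4.5,9.4,6,16.8,62],
  [-1.8,-1.8,-4.5,9.4,6,16.8,62],
  [-1.8,-1.8,-4.5,9.4,6,16.8,62],
  [-1.8,-1.8,-4.5,9.4,6,16.8,62],
])

```text
t: 7.85
eef_pos: [318.3, -254.6, 332.6]
tcp_rot: [0.377, 0.006, 0.926, -0.004]
wrist_force: [0.1, 0.5, 0.8]
opening: 62.0
grasp_force: 0.0
```

Run:
```python
from h import *
goal(G,GP-80*G[:,2])
goal(G,GP)
s=cam("scene")["pixels"][60:260,180:380]; t=cam("top")["pixels"][180:340,300:460]
a=np.hstack([cv2.resize(x,(400,400),interpolation=3) for x in(t,s)]);cv2.imwrite("pics/d4.png",a[:,:,::-1])
```

```text
rotvec [-0.008  0.004 -0.005] d [ 4.3  5.3 -0. ]
rotvec [-0.008  0.004 -0.005] d [ 4.6  5.9 80. ]
```

View pics/d4.png

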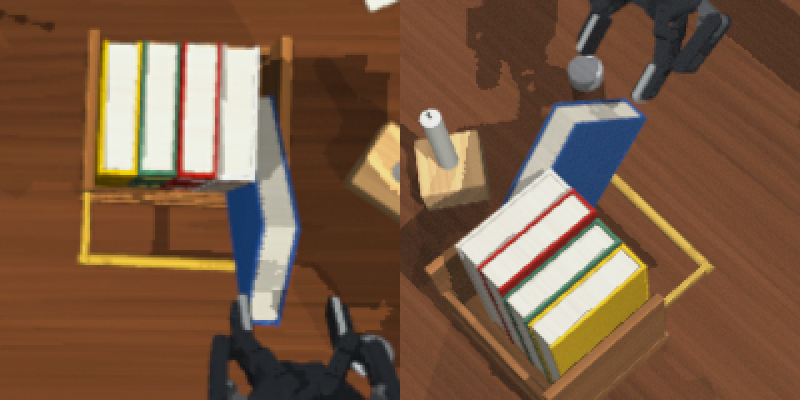

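The finger midpoint (288,300) sits to the right of the book's top centre (about 265,310), so the book has slewed. I'll measure its blue outline numerically.

Run:
```python
from h import *
for n,(r0,r1,c0,c1) in {"top":(200,320,385,425),"scene":(100,190,215,310)}.items():
    im=cam(n)["pixels"][r0:r1,c0:c1].copy(); h=cv2.cvtColor(im,cv2.COLOR_RGB2HSV)
    m=cv2.inRange(h,(105,110,50),(125,255,255))
    k,l,st,_=cv2.connectedComponentsWithStats(m,connectivity=8); i=1+st[1:,4].argmax(); print(n,st[1:,4].tolist())
    c,_=cv2.findContours((l==i).astype(np.uint8),0,2); hull=cv2.convexHull(max(c,key=cv2.contourArea))
    print((cv2.approxPolyDP(hull,1.2,True)[:,0]+[c0,r0]).tolist())
    if n=="top":
        for r in range(268,312,4):
            w=np.flatnonzero(l[r-r0]==i)+c0; print(r,w.min() if len(w) else 0,w.max() if len(w) else 0,end="; ")
        print()
```

```text
top [12, 1, 1, 4, 98, 439]
[[402, 253], [405, 270], [399, 299], [395, 293], [391, 257]]
268 392 404; 272 393 404; 276 393 403; 280 394 402; 284 394 402; 288 395 401; 292 395 400; 296 396 399; 300 0 0; 304 0 0; 308 0 0; 
scene [103, 1111]
[[302, 118], [277, 162], [256, 143], [268, 122], [292, 110]]
```

Run:
```python
from h import *
s,p,Rm=state()
for off in(140,155,165): print(off,p+off*Rm[:,2],proj("top",p+off*Rm[:,2]),proj("scene",p+off*Rm[:,2]))
T=lambda x,y:(300+x*.4,180+y*.4); S=lambda x,y:(180+(x-400)*.5,60+y*.5)
A,B,C,D=(54,-15,178),(54,15,178),(-54,-15,178),(-54,15,178)
o=[("top",[A,B,C,D],[T(298,228),(405.5,270),T(279,322),T(250,322)]),("scene",[A,B,C,D],[S(557,104),(268.5,122),S(631,100),(302.5,118)])]
x,r=fit(book,o,[530,-255,0,.75]); print(x.round(3),r.round(1).tolist()); print(book(x,[(0,0,178),(0,0,143)]).round(1))
def bk5(p,L):
    M=R.from_euler("z",p[2]).as_matrix()@R.from_euler("x",p[4]).as_matrix()@R.from_euler("y",-p[3]).as_matrix()
    return (np.array(L,float)+[54,0,0])@M.T+[p[0],p[1],20]
y,r=fit(bk5,o,[*x,.01]); print(y.round(3),r.round(1).tolist()); print(bk5(y,[(0,0,178),(0,0,143)]).round(1))
```

```text
140 [ 415.48555703 -255.50171386  230.85111584] [[415.5628898  312.37104482]] [[293.25156657  85.56764359]]
155 [ 425.95083736 -255.64631767  220.10602406] [[414.42722962 306.47348067]] [[289.25589288  92.83820206]]
165 [ 432.92769091 -255.74272022  212.94262954] [[413.68731772 302.62858714]] [[286.63074689  97.61901734]]
[ 5.39448e+02 -2.52418e+02 -2.20000e-02  7.66000e-01] [[0.8, -0.1], [-1.2, 0.6], [0.3, 1.0], [-2.7, 0.5], [-1.5, -0.2], [0.2, 0.4], [-3.8, -0.5], [0.1, 1.1]]
[[ 454.9 -250.6  185.7]
 [ 479.2 -251.1  160.5]]
[ 5.39433e+02 -2.48198e+02 -7.00000e-03  7.66000e-01  1.80000e-02] [[0.8, -0.3], [-1.1, 0.7], [0.3, 0.9], [-2.7, 0.6], [-1.7, -0.1], [0.2, 0.2], [-3.9, -0.3], [0.2, 1.0]]
[[ 454.9 -250.7  185.7]
 [ 479.2 -250.4  160.5]]
```

The finger projection and the book fit agree; the grasp point is about (479, −251, 160). Moving in to grip.

In the tool's units: 80 mm is 16, 40 mm is 8.

Request:
jog_arm([
  [0,0,0,0.8,1.1,4,62],
  [0,0,0,0.8,1.1,8,62],
  [0,0,0,0.8,1.1,12,62],
  [0,0,0,0.8,1.1,16,62],
  [0,0,0,0.8,1.1,16,62],
])

```text
t: 8.78
eef_pos: [370.4, -248.0, 268.4]
tcp_rot: [0.375, 0.007, 0.927, -0.0]
wrist_force: [-0.1, 0.1, -0.7]
opening: 62.1
grasp_force: 0.0
```

Run:
```python
from h import *
s=state()[0]; print(s["wrist_force"]); goal(G,GP)
```

```text
[-0.06014052  0.11005164 -0.71877313]
rotvec [-0.002 -0.001 -0.008] d [-3.  -1.6 -2.3]
```

Request:
jog_arm([
  [0,0,0,0,0,0,0],
  [0,0,0,0,0,0,0],
  [0,0,0,0,0,0,0],
  [0,0,0,0,0,0,0],
  [0,0,0,0,0,0,0],
  [0,0,0,0,0,0,0],
])

```text
t: 9.52
eef_pos: [370.4, -248.9, 270.0]
tcp_rot: [0.376, 0.007, 0.926, -0.002]
wrist_force: [-4.1, -1.1, 4.6]
opening: 29.3
grasp_force: 57.2
```

Run:
```python
from h import *
s,p,Rm=state(); print(s["wrist_force"],s["opening"]); print((Rm.T@[0,0,40]).round(1),(Rm.T@[0,0,170]).round(1))
```

```text
[-4.12353634 -1.07296105  4.63655588] 29.265346850878974
[-27.9   0.1 -28.7] [-118.6    0.2 -121.8]
```

In the tool's units: -20 mm is -4, -122 mm is -24.4.

Request:
jog_arm([
  [0,0,0,-1.4,0,-1.4,0],
  [0,0,0,-4,0,-4.2,0],
  [0,0,0,-7,0,-7.2,0],
  [0,0,0,-10,0,-10.2,0],
  [0,0,0,-13.2,0,-13.6,0],
  [0,0,0,-16.8,0,-17.2,0],
  [0,0,0,-20.4,0,-20.8,0],
  [0,0,0,-23.8,0,-24.4,0],
])

```text
t: 10.52
eef_pos: [370.0, -248.0, 439.7]
tcp_rot: [0.375, 0.007, 0.927, -0.0]
wrist_force: [0.6, 1.1, -2.2]
opening: 29.3
grasp_force: 56.7
```

Run:
```python
from h import *
s,p,Rm=state(); print(s["wrist_force"],s["opening"],s["qpos"].round(2))
```

```text
[ 0.62522632  1.0597178  -2.22579622] 29.27935010444032 [-0.91 -0.17 -0.6   0.6   0.57 -0.73]
```

Add to h.py:
```python
Ae=ax(EA); s_,c_=np.sin(.26),np.cos(.26)
RBT=Ae@np.array([[0,c_,s_],[-1,0,0],[0,-s_,c_]]); GT=RBT@np.diag([-1,1,-1.])
def foot(gap_up=0,gap_front=0,side=0):   # book foot centre in the easel frame -> world
    u=np.array([s_,0,c_]); n=np.array([-c_,0,s_])
    return W(EA,np.array([20,side,34.])+u*gap_up+n*(15+gap_front))
```

Run:
```python
from h import *
Rk=R.from_quat([.007,.926,-.002,.376]).as_matrix(); p=np.array([370.4,-248.9,270.0])
_,Rb=grot(-.015,.766); print("book grip local", (Rb.T@(p+155*Rk[:,2]-np.array([454.9,-250.7,185.7]))+[0,0,178]).round(1))
print("foot",foot(), RBT.round(2).tolist())
goal(GT,np.array([430,-80,390]))
```

```text
book grip local [ -1.6   0.8 142.3]
foot [488.26089372 209.68743481  37.85620828] [[0.31, -0.92, -0.24], [0.95, 0.3, 0.08], [0.0, -0.26, 0.97]]
rotvec [-0.265  0.497 -1.273] d [-83.  181.  -57.7]
```

Units first: shifts go in units of 5 mm and turns go in units of 0.1 rad. So -50 mm is -10, 181 mm is 36.2, -1.27 rad is -12.7.

Request:
jog_arm([
  [0,0,0,-3.6,0,-3.6,0],
  [0,0,0,-8,0,-8,0],
  [-0.5,0.9,-2.3,-10,4,-9,0],
  [-1,1.8,-4.6,-11.6,9,-9.6,0],
  [-1.4,2.7,-6.9,-13,15,-10,0],
  [-1.8,3.5,-9,-14.4,22,-10.6,0],
  [-2.2,4.2,-11,-15.6,29,-11,0],
  [-2.65,5,-12.7,-16.6,36.2,-11.6,0],
])

```text
t: 11.52
eef_pos: [391.3, -66.9, 539.3]
tcp_rot: [0.14, -0.486, 0.858, -0.09]
wrist_force: [-0.0, -0.6, -3.3]
opening: 29.0
grasp_force: 56.7
```

Run:
```python
from h import *
s,p,Rm=state(); print(s["wrist_force"],s["opening"],s["qpos"].round(2))
goal(GT,foot(60,8)+RBT@[-1.6,0,142.3])
```

```text
[-0.02529405 -0.58009223 -3.29748746] 29.01803730573803 [-0.36 -0.17 -0.23  1.19  0.1  -1.38]
rotvec [-0.053  0.091 -0.238] d [-243.   185.1  145.7]
```

Run:
```python
from h import *
goal(GT,foot(130,10)+RBT@[-1.6,0,142.3])
```

```text
rotvec [-0.053  0.091 -0.238] d [-250.2  180.2   76.2]
```

Request:
jog_arm([
  [-0.5,0.9,-2.4,-8,5.8,2.4,0],
  [-0.5,0.9,-2.4,-16,11.6,4.8,0],
  [-0.5,0.9,-2.4,-24,17.4,7.2,0],
  [-0.5,0.9,-2.4,-32,23.2,9.6,0],
  [-0.5,0.9,-2.4,-40,29,12,0],
  [-0.5,0.9,-2.4,-46,33.2,14,0],
  [-0.5,0.9,-2.4,-50,36,15.2,0],
  [-0.5,0.9,-2.4,-50,36,15.2,0],
])

```text
t: 12.52
eef_pos: [394.1, 238.4, 453.0]
tcp_rot: [0.077, -0.584, 0.801, -0.106]
wrist_force: [-0.4, -0.9, -1.7]
opening: 29.6
grasp_force: 56.8
```

Run:
```python
from h import *
goal(GT,foot(130,10)+RBT@[-1.6,0,142.3])
print(state()[0]["qpos"].round(2))
for n,(r0,r1,c0,c1) in {"top":(180,330,130,290),"scene":(180,380,340,560)}.items():
    im=cam(n)["pixels"]; cv2.imwrite(f"pics/f_{n}.png",im[:,:,::-1]); im=im[r0:r1,c0:c1]
    h=cv2.cvtColor(im,cv2.COLOR_RGB2HSV)
    m=cv2.inRange(h,(105,110,50),(125,255,255)); k,l,st,_=cv2.connectedComponentsWithStats(m); i=1+st[1:,4].argmax(); print(n,st[1:,4].tolist())
    c,_=cv2.findContours((l==i).astype(np.uint8),0,2); hu=cv2.convexHull(max(c,key=cv2.contourArea)); print((cv2.approxPolyDP(hu,1.5,True)[:,0]+[c0,r0]).tolist())
    Rm=state()[2]; p=state()[1]; Rb=Rm@np.diag([-1,1,-1.]); f=p+155*Rm[:,2]-Rb@[-1.6,0,142.3]
    print("pred",[(x,y,z,proj(n,f+Rb@[x*54,y*15,z*178])[0].round().tolist()) for x in(-1,1) for y in(-1,1) for z in(0,1)])
```

```text
rotvec [-0.003  0.001 -0.   ] d [ 0.   1.6 -0.8]
[ 0.46  0.04 -0.24  1.1  -0.18 -0.82]
top [1647]
[[156, 267], [204, 284], [201, 296], [164, 325], [137, 317], [136, 276]]
pred [(-1, -1, 0, [205.0, 283.0]), (-1, -1, 1, [169.0, 310.0]), (-1, 1, 0, [201.0, 297.0]), (-1, 1, 1, [165.0, 327.0]), (1, -1, 0, [155.0, 267.0]), (1, -1, 1, [108.0, 290.0]), (1, 1, 0, [151.0, 280.0]), (1, 1, 1, [104.0, 306.0])]
scene [4748, 3, 11]
[[529, 220], [541, 238], [559, 296], [485, 330], [451, 273], [512, 228]]
pred [(-1, -1, 0, [451.0, 275.0]), (-1, -1, 1, [513.0, 226.0]), (-1, 1, 0, [464.0, 268.0]), (-1, 1, 1, [528.0, 219.0]), (1, -1, 0, [487.0, 333.0]), (1, -1, 1, [560.0, 296.0]), (1, 1, 0, [500.0, 325.0]), (1, 1, 1, [575.0, 287.0])]
```

The gripped book matches its predicted corners to within 3 px. Now lowering along the easel face, first moving back 4 mm toward it to sit mid-ledge.

In the tool's units: 12 mm is 2.4, 3 mm is 0.6.

Request:
jog_arm([
  [0,0,0,0,0.6,2.4,0],
  [0,0,0,0,1.1,7,0],
  [0,0,0,0,1.1,12,0],
  [0,0,0,0,1.1,17,0],
  [0,0,0,0,1.1,21,0],
  [0,0,0,0,1.1,23.2,0],
  [0,0,0,0,1.1,24.4,0],
  [0,0,0,0,1.1,24.4,0],
])

```text
t: 13.62
eef_pos: [420.5, 228.4, 338.8]
tcp_rot: [0.08, -0.582, 0.802, -0.108]
wrist_force: [-13.8, -4.5, 24.8]
opening: 29.1
grasp_force: 60.2
```

Run:
```python
from h import *
goal(GT,foot(0,0)+RBT@[-1.6,0,142.3]); print(state()[0]["wrist_force"])
```

```text
rotvec [-0.01   0.002 -0.005] d [-1.3  9.6 11.5]
[-13.78705899  -4.50899253  24.84479045]
```

It touched down about 11.5 mm early with 25 N, so the foot is probably on the lip. I'll lift, move toward the face, and lower again.

In the tool's units: -10 mm is -2, -22 mm is -4.4.

Request:
jog_arm([
  [0,0,0,0,0,-2,0],
  [0,0,0,0,0,-4.4,0],
  [0,0,0,0,0.8,-4.4,0],
  [0,0,0,0,0.8,-4.4,0],
  [0,0,0,0,0.8,-4.4,0],
])

```text
t: 14.25
eef_pos: [411.5, 232.0, 354.8]
tcp_rot: [0.079, -0.582, 0.802, -0.107]
wrist_force: [0.2, 0.1, -1.8]
opening: 29.2
grasp_force: 57.6
```

Run:
```python
from h import *
goal(GT,foot(0,0)+RBT@[-1.6,0,142.3]); print(state()[0]["wrist_force"])
for n,(r0,r1,c0,c1) in {"top":(180,380,110,290),"scene":(180,380,340,600)}.items():
    im=cam(n)["pixels"][r0:r1,c0:c1]
    h=cv2.cvtColor(im,cv2.COLOR_RGB2HSV)
    m=cv2.inRange(h,(105,110,50),(125,255,255)); k,l,st,_=cv2.connectedComponentsWithStats(m); i=1+st[1:,4].argmax()
    c,_=cv2.findContours((l==i).astype(np.uint8),0,2); hu=cv2.convexHull(max(c,key=cv2.contourArea)); print((cv2.approxPolyDP(hu,1.5,True)[:,0]+[c0,r0]).tolist())
    Rm=state()[2]; p=state()[1]; Rb=Rm@np.diag([-1,1,-1.]); f=p+155*Rm[:,2]-Rb@[-1.6,0,142.3]
    print("pred",[(x,y,z,proj(n,f+Rb@[x*54,y*15,z*178])[0].round().tolist()) for x in(-1,1) for y in(-1,1) for z in(0,1)])
```

```text
rotvec [-0.006  0.001 -0.004] d [-0.6  4.4 29.5]
[ 0.1959553   0.12825662 -1.76446366]
[[175, 261], [218, 276], [214, 288], [185, 311], [164, 304], [162, 267]]
pred [(-1, -1, 0, [219.0, 275.0]), (-1, -1, 1, [190.0, 298.0]), (-1, 1, 0, [215.0, 288.0]), (-1, 1, 1, [186.0, 312.0]), (1, -1, 0, [173.0, 260.0]), (1, -1, 1, [136.0, 279.0]), (1, 1, 0, [170.0, 272.0]), (1, 1, 1, [132.0, 294.0])]
[[493, 248], [503, 263], [519, 316], [460, 342], [429, 291], [477, 256]]
pred [(-1, -1, 0, [429.0, 293.0]), (-1, -1, 1, [479.0, 254.0]), (-1, 1, 0, [441.0, 287.0]), (-1, 1, 1, [493.0, 247.0]), (1, -1, 0, [460.0, 346.0]), (1, -1, 1, [519.0, 316.0]), (1, 1, 0, [472.0, 338.0]), (1, 1, 1, [533.0, 308.0])]
```

In the tool's units: 2 mm is 0.4, 21 mm is 4.2.

Request:
jog_arm([
  [0,0,0,0,0.4,0,0],
  [0,0,0,0,0.4,1.6,0],
  [0,0,0,0,0.4,2.8,0],
  [0,0,0,0,0.4,3.6,0],
  [0,0,0,0,0.4,4.2,0],
  [0,0,0,0,0.4,4.2,0],
])

```text
t: 15.1
eef_pos: [415.1, 230.9, 334.3]
tcp_rot: [0.079, -0.582, 0.802, -0.107]
wrist_force: [-0.3, 0.2, -1.8]
opening: 29.1
grasp_force: 57.5
```

Run:
```python
from h import *
goal(GT,foot(0,0)+RBT@[-1.6,0,142.3]); s,p,Rm=state();print(Rm.T@s["wrist_force"])
```

```text
rotvec [-0.007  0.001 -0.004] d [-0.6  2.7  8.8]
[-0.12669516  0.82549974  1.60785717]
```

Now below the lip height with no contact. Last millimetres:

In the tool's units: 2 mm is 0.4, 7 mm is 1.4.

Request:
jog_arm([
  [0,0,0,0,0,0.4,0],
  [0,0,0,0,0,0.8,0],
  [0,0,0,0,0,1.1,0],
  [0,0,0,0,0,1.4,0],
  [0,0,0,0,0,1.4,0],
])

```text
t: 15.72
eef_pos: [416.8, 230.4, 327.7]
tcp_rot: [0.079, -0.582, 0.802, -0.107]
wrist_force: [-0.5, -0.0, -2.6]
opening: 29.3
grasp_force: 57.5
```

Run:
```python
from h import *
goal(GT,foot(0,0)+RBT@[-1.6,0,142.3]); s,p,Rm=state();print(Rm.T@s["wrist_force"])
```

```text
rotvec [-0.007  0.002 -0.004] d [-0.6  2.7  1.9]
[0.18454085 1.08967607 2.3895111 ]
```

Request:
jog_arm([
  [0,0,0,0,0,0.2,0],
  [0,0,0,0,0,0.4,0],
  [0,0,0,0,0,0.6,0],
  [0,0,0,0,0,0.6,0],
])

```text
t: 16.23
eef_pos: [417.4, 230.2, 326.2]
tcp_rot: [0.08, -0.582, 0.802, -0.107]
wrist_force: [-5.6, -1.7, 8.6]
opening: 29.4
grasp_force: 58.9
```

Run:
```python
from h import *
goal(GT,foot(0,0)+RBT@[-1.6,0,142.3]); s,p,Rm=state();print(Rm.T@s["wrist_force"])
```

```text
rotvec [-0.008  0.002 -0.004] d [-0.6  2.9  0.3]
[ 3.32761388  2.39576047 -9.53370911]
```

The foot is on the ledge with about 10 N. Now easing the back cover against the face.

Request:
jog_arm([
  [0,0,0,0,0.2,-0.2,0],
  [0,0,0,0,0.4,-0.2,0],
  [0,0,0,0,0.6,-0.2,0],
  [0,0,0,0,0.8,-0.2,0],
  [0,0,0,0,0.8,-0.2,0],
])

```text
t: 16.85
eef_pos: [413.9, 231.6, 325.2]
tcp_rot: [0.08, -0.582, 0.802, -0.107]
wrist_force: [0.5, -1.1, 0.6]
opening: 29.7
grasp_force: 58.0
```

Run:
```python
from h import *
goal(GT,foot(0,0)+RBT@[-1.6,0,142.3]); s,p,Rm=state();print(Rm.T@s["wrist_force"])
cam("top");cam("scene")
a=np.hstack([cv2.resize(cam("top")["pixels"][220:340,130:250],(400,400),interpolation=3),cv2.resize(cam("scene")["pixels"][215:375,385:545],(400,400),interpolation=3)]);cv2.imwrite("pics/g.png",a[:,:,::-1])
```

```text
rotvec [-0.008  0.002 -0.004] d [-0.3 -1.   0.3]
[ 0.88010811 -0.94917739 -0.39124165]
```

In the tool's units: 3 mm is 0.6, 1 mm is 0.2.

Request:
jog_arm([
  [0,0,0,0,0.2,0,0],
  [0,0,0,0,0.4,0,0],
  [0,0,0,0,0.6,0,0],
  [0,0,0,0,0.6,0,0],
])

```text
t: 17.45
eef_pos: [411.9, 232.3, 324.6]
tcp_rot: [0.08, -0.582, 0.802, -0.108]
wrist_force: [5.3, -0.6, 0.8]
opening: 29.3
grasp_force: 57.8
```

Run:
```python
from h import *
goal(GT,foot(0,0)+RBT@[-1.6,0,142.3]); s,p,Rm=state();print(Rm.T@s["wrist_force"],s["wrist_torque"])
```

```text
rotvec [-0.01   0.002 -0.004] d [-0.3 -3.2  0.3]
[-1.02913263 -5.22519211  0.57021048] [-0.16548711 -0.93526635  0.28057772]
```

The back cover meets the face with 5 N. Releasing and backing off along the book.

Request:
jog_arm([
  [0,0,0,0,0,0,32],
  [0,0,0,0,0,0,40],
  [0,0,0,0,0,0,55],
  [0,0,0,0,0,0,60],
  [0,0,0,0,0,0,60],
  [0,0,0,0,0,0,60],
])

```text
t: 18.2
eef_pos: [410.9, 232.4, 324.1]
tcp_rot: [0.079, -0.582, 0.802, -0.107]
wrist_force: [-0.5, -0.3, -0.1]
opening: 60.2
grasp_force: 0.0
```

Request:
jog_arm([
  [0,0,0,0,0,-3,60],
  [0,0,0,0,0,-8,60],
  [0,0,0,0,0,-14,60],
  [0,0,0,0,0,-20,60],
  [0,0,0,0,0,-26,60],
  [0,0,0,0,0,-28,60],
  [0,0,0,0,0,-28,60],
])

```text
t: 19.08
eef_pos: [375.8, 243.6, 459.2]
tcp_rot: [0.08, -0.582, 0.802, -0.107]
wrist_force: [-0.1, 0.1, -1.1]
opening: 60.3
grasp_force: 0.0
```

Run:
```python
from h import *
s,p,Rm=state(); print((Rm.T@[-150,-150,80]).round())
```

```text
[ 189.   71. -103.]
```

Move the arm clear of the view and check.

Request:
jog_arm([
  [0,0,0,8,2,-8,60],
  [0,0,0,18,6,-14,60],
  [0,0,0,28,10,-18,60],
  [0,0,0,37.8,14.2,-20.6,60],
  [0,0,0,37.8,14.2,-20.6,60],
  [0,0,0,37.8,14.2,-20.6,60],
  [0,0,0,37.8,14.2,-20.6,60],
])

```text
t: 19.95
eef_pos: [226.9, 93.7, 538.4]
tcp_rot: [0.078, -0.583, 0.802, -0.106]
wrist_force: [-0.8, -1.0, -0.8]
opening: 60.2
grasp_force: 0.0
```

Run:
```python
from h import *
a=np.hstack([cv2.resize(cam("top")["pixels"][165:325,145:425],(420,240),interpolation=3),cv2.resize(cam("scene")["pixels"][215:375,370:620],(375,240),interpolation=3)])
b=np.hstack([cv2.resize(cam("scene")["pixels"][80:280,180:380],(340,340),interpolation=3),cv2.resize(cam("top")["pixels"][220:320,140:260],(408,340),interpolation=3)])
b=np.hstack([b,np.zeros((340,795-748,3),np.uint8)])
cv2.imwrite("pics/final.png",np.vstack([a,b])[:,:,::-1])
for n in("top","scene"):
    Rb=RBT; f=foot(); print(n,[(x,y,z,proj(n,f+Rb@[x*54,y*15,z*178])[0].round().tolist()) for x in(-1,1) for y in(-1,1) for z in(0,1)])
```

```text
top [(-1, -1, 0, [222.0, 275.0]), (-1, -1, 1, [195.0, 296.0]), (-1, 1, 0, [218.0, 287.0]), (-1, 1, 1, [191.0, 310.0]), (1, -1, 0, [178.0, 260.0]), (1, -1, 1, [142.0, 278.0]), (1, 1, 0, [174.0, 272.0]), (1, 1, 1, [138.0, 292.0])]
scene [(-1, -1, 0, [424.0, 297.0]), (-1, -1, 1, [472.0, 261.0]), (-1, 1, 0, [436.0, 291.0]), (-1, 1, 1, [485.0, 254.0]), (1, -1, 0, [455.0, 348.0]), (1, -1, 1, [510.0, 321.0]), (1, 1, 0, [467.0, 341.0]), (1, 1, 1, [524.0, 313.0])]
```

View pics/final.png

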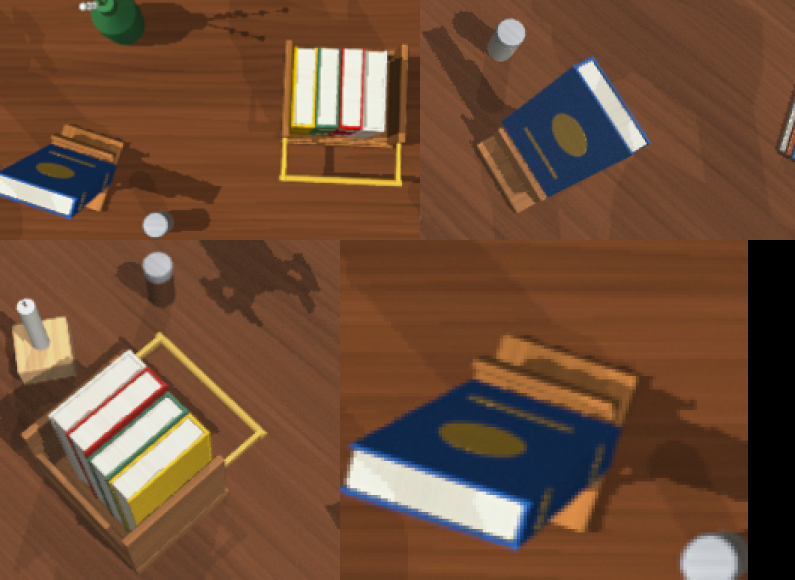

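The book leans flat on the easel, roughly centred, with its gold disc showing (scene crop (570,135)). The other four books are standing in the rack, and the vase, candle and shakers are where they were. Handing in.

```bash
python3 -c "
from rig import env
print(env.close_job())"
```

```text
the job is handed in; nothing more can be done
None
```

The blue book is on the easel ledge, about centred and leaning flat against the face with its gold-disc cover showing; the other books and objects are as they were, and the job was handed in at about 20 s.

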